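Fit the flat jaw and clamp a glued cuvette box

ROBOT

A 7-joint arm with a two-finger parallel gripper is mounted at the origin on a cart in front of the work surface, level with it; the furniture and walls round the work are solid. World frame = base frame: x ahead of the robot, y to its left, z up, the work surface at z = 0. Lengths are in m, angles in rad, forces in N, time in s.
With the tool pointing down it reaches from about 0.35 to 0.775 m from the base axis. Payload 3.1 kg.
Tool frame: the origin (TCP) lies between the finger pads; the fingertips stand 17 mm ahead of it and the grasp point (between the pads) lies 2 mm behind it; z points along the fingers, y is the line along which they close (so a half turn about z gives the same grasp; the last joint's range is limited). The gripper opens to 85 mm and grips with 20 to 120 N. Pads are 22 mm wide; open, the fingers measure 114 mm over their backs; the gripper's body (76 mm by 85 mm) begins 54 mm behind the grasp point. The pads swing forward as they close: fully open they stand 13 mm farther back than shut.
Start: joints at [-1.264, 0.311, 0.014, 1.512, -0.004, 1.319, -0.027], TCP at [0.188, 0.517, 0.248] pointing down, gripper open.
Joint ranges: [-2.7, 2.7], [-0.3, 1.91], [-1.27, 1.3], [0.12, 2.57], [-1.44, 4.58], [0.2, 2.03], [-3.05, 3.05]. Speed limits (rad/s): [2.79, 2.79, 3.14, 3.14, 3.14, 3.14, 3.14].

INTERFACE

Orientations are given as a unit quaternion [x, y, z, w].
In Python, from workcell import manip gives the robot as it stands.
- The arm moves only by the shell command python3 -m crank 'ROWS' [FORCE]. ROWS is JSON, a list of rows, each an object of numbers: "x", "y", "z": the shift along the tool's x, y, z in mm; "rx", "ry", "rz": the turn, a rotation vector about the tool's x, y, z in degrees; "gripper": the opening, from -1 (shut) to 1 (fully open). In form: [{"x": .., "y": .., "z": .., "rx": .., "ry": .., "rz": .., "gripper": ..}, ...]. A call has 1 to 20 rows; each row is the pose to reach, as a shift and turn from the pose commanded when the call began, along the tool's axes at that moment; what a row does not reach only later rows make up. A row lasts 1/8 s, in which the tool goes at most 62.5 mm and 10.7 degrees, less where a joint would pass 70% of its speed; a pose out of reach is approached as far as the arm can. A call with a gripper value outside its range is refused whole. The fingers move at their own pace and stop on an object; FORCE is the grip in N (left out, the last holds). Time passes only in rows, so rows that repeat a pose let the fingers close. It gives the time, the measured TCP pose, the force, the opening and the grip force at its end, in the units of the state.
- manip.state(): the state, without advancing time (a new reading comes with each control period).
- manip.get_image(name): name is "scene" or "top"; returns a dict with "frame" (420x560x3 uint8, red, green, blue), "intrinsics" (3x3 intrinsics, pixels), "pose" (4x4, takes a point from camera to world coordinates). Camera axes: x right, y down, z forward; pixel columns grow to the right and rows downward; lengths in m; the calibration is good to about 2 mm. A picture is of the moment at which its call begins. There is no depth.
- manip.finish_job(): hands the job in; it is judged then, once.
Trained networks look in a picture, given as the dict that the camera call returned (one of the last four; its "shot" number tells which), for a name from the list of things; names that differ only in an ending like _2 or _b are one class to them, and where a whole thing is asked for, a point or a joint stands for the part that bears it (a point fixed in the world has none). Each returns a list of dicts, best first, with "p" (0 to 1); they miss things now and then, are a little off and sometimes report something else, mostly with a low value. They report only what shows in the picture. A call takes as long as a camera call.
- manip.find_in(target, picture): "xy" ([column, row] in pixels, amid what is visible of it).
The state is a dict: "time_s": time; "joint_positions": joint angles; "qvel": joint speeds; "tau": joint torques, N m; "tool_pos": TCP position; "tool_rot": TCP orientation; "contact_force": force on the tool from outside, world axes, zero at the start; "torque": the same for the moment, N m; "gripper_width": finger opening in m; "finger_force": force on a finger pad.
Only numpy, scipy, OpenCV 4.12 (cv2) and the standard library are available. Lean on these libraries where they do the work, as an engineer would, in place of code of your own. Each camera call takes 0.05 s, during which the arm holds its last target. There are 200 camera calls.

TASK

The cuvette box in the bench trigger clamp has just been glued: first fit the loose flat-faced jaw (not the one with the vee) fully down onto the carriage's square stub with its flat rubber pad towards the box, and let go of it. Then pump the clamp's trigger against its fixed grip, never pushing the jaw or carriage along by hand, until the jaw has closed on the box and pinched it against the end stop, and finish while still holding the trigger squeezed, pressing the box with about 20 N and never as much as 55 N, which would crush it. Leave the vee jaw, specimen jar, dropper bottle and loose red cap where they are.

Things in the scene. Friction and masses are not known exactly. Their poses are not given: they have to be found in the camera images.
- clamp: Bench trigger clamp fixed to the worktop. Origin: underside of its aluminium base plate (10 mm thick, 74 mm wide, from y = -160 to +170 mm); z up; y along the bar, the direction in which the jaw closes; x across. Along y: black grip and trigger (-131 to -85, over two grey cheeks 98 mm high, 36 mm wide), carriage with square stub, box, end stop. The feed bar's tail sticks out behind to y = -196.
- end_stop: The clamp's fixed end stop (same origin and axes as the clamp): upright plate 72 mm wide, 82 mm high, its rubber face at y = +127 mm. Room overhead: a wall shelf overhangs the worktop from world x = 0.60 m on, 0.475 m up, and a thin tube hangs from it at world x 0.555 to 0.64, y 0.09 to 0.13, down to 0.19 m above the worktop.
- stub_seat (a point): Foot of the upright square steel stub, on the dark carriage's top face, 42 mm over the worktop; axes parallel to the clamp's. Stub 14 mm square, sides along the clamp's x and y, 34.5 mm tall, its top 4.5 mm tapered. Carriage 58 mm (x) by 44 mm (y). The trigger (up to 142 mm high) is at least 75 mm behind the stub (-y), the box 35 mm or more ahead.
- flat_jaw: Loose flat-faced jaw, 0.16 kg, standing upright: aluminium block 46 mm (x) by 38 mm (y), 42 mm high, with an upright 16 mm square bore right through, and a plate 60 mm wide with a flat rubber pad on its +y side. Origin: bore axis at the underside; z up. Fitted, its underside rests on the carriage and its +y points along the clamp's +y. Take it from above across the 46 mm, behind the plate.
- jaw_pad (a point): Centre of the flat jaw's rubber face, 25 mm in front (+y) of its bore axis, 21 mm above its underside.
- vee_jaw: The other loose jaw: same block and bore, but its front is a vee groove for tubes, reaching 37 mm in front of the bore. To be left alone. Origin: bore axis at the underside; +y towards the vee.
- cuvette_box: Small plastic cuvette box with lid, 68 x 68 mm at the lid, 53 mm high, loose (0.09 kg), standing on the clamp's base plate between jaw and end stop, 1 to 10 mm short of the end stop's face and nearly square to it. Origin: centre of its underside.
- trigger_roll (a point): Centre of the trigger's finger roll: black bar, 14 mm diameter, 34 mm long across the clamp (x), at the top of the trigger, 133 mm over the worktop (its top 140 mm). Squeezing moves it towards the fixed grip, along the clamp's -y, by up to 16 mm.
- grip_back (a point): Middle of the back face (-y side) of the fixed black grip, 134 mm over the worktop. The grip is 12 mm thick (y), 34 mm wide (x), reaches 152 mm over the worktop and is free down to 100 mm. From this face to the front of the roll: 46 mm at rest, 30 mm fully squeezed. The grip does not move, so only the roll yields to closing fingers.
- trigger (a joint): Trigger angle in rad: 0 at rest, 0.34 fully squeezed. A spring returns it (2 N on the roll at rest, 4 N squeezed). Once the jaw has closed on the box and the box on the end stop the trigger stops short, and the box is pressed with the push on the roll less up to 5 N. Released, the pawl keeps the bar forward but the pressure is lost.
- feed (a joint): Travel in m of bar, carriage and stub along the clamp's +y, larger = nearer the box, range 0 to 0.060. A full squeeze moves it 12 mm (10 to 14; two 6 mm teeth; the first one 10 to 17); on release the trigger springs back for the next stroke while a pawl keeps the bar forward. At the start the jaw, once fitted, is 22 to 42 mm short of clamping.
- specimen_jar: Specimen jar with red lid, 66 mm across, 59 mm tall, loose bystander. Origin: centre of its underside.
- dropper_bottle: Clear dropper bottle, 30 mm across, 90 mm tall, loose bystander. Origin: centre of its underside.
- screw_cap: Red screw cap lying open side up, 42 mm across, 16 mm high, loose bystander. Origin: centre of its underside.

How it is judged:
By the outcome, as a careful person would: the job done as asked, in the order asked, and still so for the second after the job is handed in, while the arm keeps its last pose, push and grip.
It also fails if it takes over 67 s, if anything falls off the work surface, if the arm or the gripper's body presses on something with over 40 N, if the wrist force passes 120 N, or if a joint passes its speed limit or range.

## Working session

There is one attempt and no reset: what is moved stays moved. The work goes in short steps, Python scripts to look and compute and a shell command to move; the robot and the scene stay as the last step left them, time stands still between calls to the robot, and variables do not carry over. Pictures are saved under pics/ and viewed, at most 10 in all, crops included, and the job is handed in when it is done.

```bash
mkdir -p pics
cat > h.py <<'E'
import numpy as np, cv2
from workcell import manip
def ray(p,uv):
    K=np.array(p["intrinsics"]);T=np.array(p["pose"])
    d=T[:3,:3]@np.linalg.inv(K)@np.array([uv[0],uv[1],1.]);return T[:3,3],d
def atz(p,uv,z):
    o,d=ray(p,uv);return o+d*(z-o[2])/d[2]
def proj(p,X):
    K=np.array(p["intrinsics"]);T=np.array(p["pose"])
    c=T[:3,:3].T@(np.array(X)-T[:3,3]);q=K@c;return q[:2]/q[2]
def tri(l):
    A=np.zeros((3,3));b=np.zeros(3)
    for p,uv in l:
        o,d=ray(p,uv);d=d/np.linalg.norm(d);M=np.eye(3)-np.outer(d,d);A+=M;b+=M@o
    return np.linalg.solve(A,b)
def save(p,n,crop=None,s=1):
    f=p["frame"][:,:,::-1]
    if crop: f=f[crop[1]:crop[3],crop[0]:crop[2]]
    cv2.imwrite("pics/"+n,cv2.resize(f,None,fx=s,fy=s,interpolation=cv2.INTER_CUBIC))
E
python3 - <<'E'
from h import *
np.set_printoptions(precision=4,suppress=True)
S=manip.get_image("scene");T=manip.get_image("top")
save(S,"s0.png");save(T,"t0.png")
print(S["pose"],T["pose"])
for n in "clamp end_stop stub_seat flat_jaw jaw_pad vee_jaw cuvette_box trigger_roll grip_back specimen_jar dropper_bottle screw_cap".split():
    for P,N in((S,"S"),(T,"T")):
        print(n,N,[(np.round(r["xy"],1).tolist(),round(r["p"],2)) for r in manip.find_in(n,P)[:2]])
s=manip.state();print(s["tool_pos"],s["tool_rot"],s["gripper_width"])
E
```

```text
[[ 0.5605 -0.615   0.5546  0.0276]
 [-0.8281 -0.411   0.3812 -0.5004]
 [-0.0065 -0.673  -0.7396  0.7748]
 [ 0.      0.      0.      1.    ]] [[ 0.0068 -0.999   0.0433  0.5092]
 [-0.9999 -0.0074 -0.0127 -0.1642]
 [ 0.0131 -0.0432 -0.999   0.9837]
 [ 0.      0.      0.      1.    ]]
clamp S [([228.4, 227.0], 0.72)]
clamp T [([214.4, 243.6], 0.83)]
end_stop S [([166.2, 191.8], 0.68)]
end_stop T [([129.7, 245.3], 0.85), ([210.1, 244.3], 0.73)]
stub_seat S [([211.8, 223.2], 0.67)]
stub_seat T [([193.6, 247.6], 0.95)]
flat_jaw S [([365.3, 313.5], 0.87)]
flat_jaw T [([382.7, 249.3], 0.75)]
jaw_pad S [([366.4, 314.0], 0.63), ([228.3, 229.9], 0.22)]
jaw_pad T [([382.8, 250.1], 0.66), ([330.3, 246.2], 0.37)]
vee_jaw S [([315.0, 282.8], 0.58)]
vee_jaw T [([327.1, 249.9], 0.69), ([304.1, 189.2], 0.34)]
cuvette_box S [([188.1, 201.5], 0.9)]
cuvette_box T [([153.8, 241.5], 0.88)]
trigger_roll S [([241.2, 210.9], 0.67), ([187.2, 201.0], 0.22)]
trigger_roll T [([237.0, 245.4], 0.6)]
grip_back S [([230.1, 225.9], 0.67)]
grip_back T [([191.7, 243.6], 0.67)]
specimen_jar S [([230.7, 230.4], 0.59), ([244.8, 188.1], 0.39)]
specimen_jar T [([306.5, 189.3], 0.73), ([213.7, 246.0], 0.57)]
dropper_bottle S [([246.6, 187.0], 0.59)]
dropper_bottle T [([197.0, 183.9], 0.63)]
screw_cap S [([279.8, 223.1], 0.64), ([240.9, 213.2], 0.17)]
screw_cap T [([252.3, 199.8], 0.69)]
[0.188  0.5169 0.2483] [0.1735 0.9848 0.     0.    ] 0.08553513113917
```

View pics/s0.png

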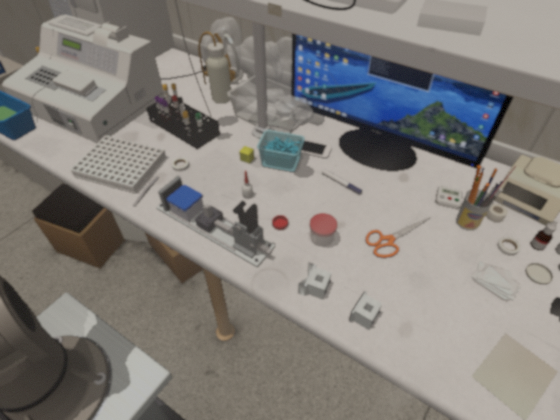

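View pics/t0.png

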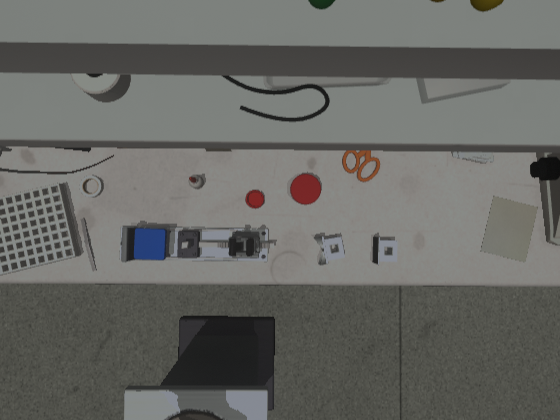

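Run:
```python
from h import *
T=manip.get_image("top")
a=cv2.resize(T["frame"][215:275,110:280,::-1],None,fx=4.7,fy=4.7,interpolation=cv2.INTER_CUBIC)
b=cv2.resize(T["frame"][215:275,300:420,::-1],None,fx=4.7,fy=4.7,interpolation=cv2.INTER_CUBIC)
b=cv2.copyMakeBorder(b,0,0,0,a.shape[1]-b.shape[1],cv2.BORDER_CONSTANT)
cv2.imwrite("pics/z0.png",np.vstack([a,b]))
```

```text
(no output)
```

View pics/z0.png

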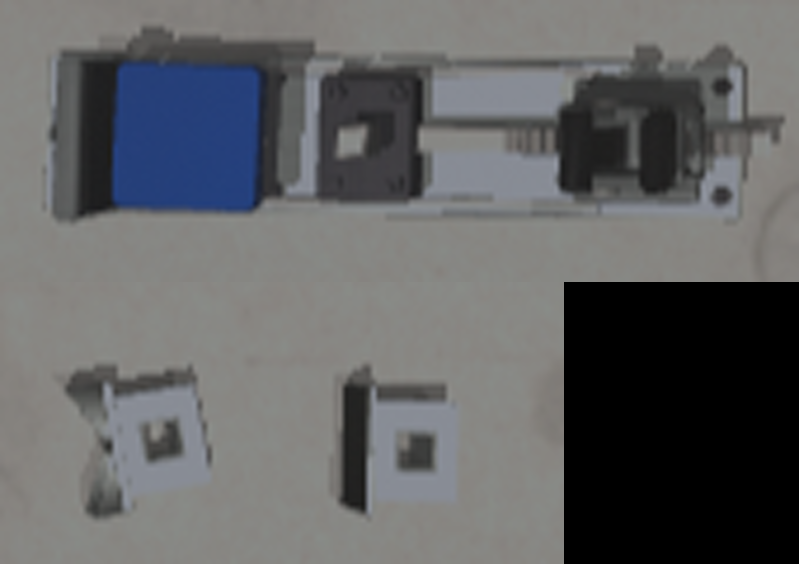

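```bash
cat >> h.py <<'E'
def rect(p,z,cx,cy,w,h,k=4):
    # output px: col -> -y world, row -> -x world ; k px/mm ; centre (cx,cy)
    pts=[(cx+h/2,cy+w/2),(cx+h/2,cy-w/2),(cx-h/2,cy-w/2),(cx-h/2,cy+w/2)]
    src=np.float32([proj(p,(a,b,z)) for a,b in pts])
    W,H=int(w*1000*k),int(h*1000*k)
    M=cv2.getPerspectiveTransform(src,np.float32([(0,0),(W,0),(W,H),(0,H)]))
    return cv2.warpPerspective(p["frame"][:,:,::-1].copy(),M,(W,H),flags=cv2.INTER_CUBIC)
E
python3 - <<'E'
from h import *
np.set_printoptions(precision=4,suppress=True)
T=manip.get_image("top");S=manip.get_image("scene")
r=lambda uv,z:print(np.round(atz(T,uv,z),4))
c=lambda x,y:(110+x/4.7,215+y/4.7)
d=lambda x,y:(300+x/4.7,215+(y-282)/4.7)
print("stubtop");r(c(352,141),.0765)
print("carriage");[r(c(*q),.042) for q in [(325,73),(425,73),(420,198),(318,198)]]
print("jaw bore");r(d(416,451),.042)
print("block corners");[r(d(*q),.042) for q in [(372,400),(457,400),(456,501),(370,501)]]
print("base");[r(c(*q),.01) for q in [(52,60),(743,65),(738,215),(45,218)]]
print("roll,grip");r(c(573,150),.14);r(c(655,150),.152)
print("box");[r(c(*q),.063) for q in [(117,62),(262,68),(258,210),(112,205)]]
def pad(a,b):
    h=max(a.shape[0],b.shape[0]);return np.hstack([cv2.copyMakeBorder(q,0,h-q.shape[0],0,0,cv2.BORDER_CONSTANT) for q in(a,b)])
st=atz(T,c(352,141),.0765);jb=atz(T,d(416,451),.042);st=np.round(st,3);jb=np.round(jb,3);print(st,jb)
A=pad(rect(T,.0765,st[0],st[1],.09,.07),rect(T,.042,jb[0],jb[1],.09,.07))
B=pad(rect(S,.0765,st[0],st[1],.09,.07),rect(S,.042,jb[0],jb[1],.09,.07))
o=np.vstack([A,B]);o=np.clip(o*1.5,0,255).astype(np.uint8)
cv2.imwrite("pics/r0.png",o);print(o.shape)
E
```

```text
stubtop
[0.4723 0.014  0.0765]
carriage
[0.502  0.0337 0.042 ]
[ 0.5023 -0.0121  0.042 ]
[ 0.4451 -0.0107  0.042 ]
[0.4448 0.0359 0.042 ]
jaw bore
[ 0.4608 -0.4197  0.042 ]
block corners
[ 0.4842 -0.3994  0.042 ]
[ 0.4844 -0.4388  0.042 ]
[ 0.438  -0.4381  0.042 ]
[ 0.4377 -0.3983  0.042 ]
base
[0.507  0.1696 0.01  ]
[ 0.5069 -0.1581  0.01  ]
[ 0.4357 -0.1562  0.01  ]
[0.4324 0.1712 0.01  ]
roll,grip
[ 0.4718 -0.0892  0.14  ]
[ 0.4725 -0.1235  0.152 ]
box
[0.5065 0.1224 0.063 ]
[0.5042 0.0575 0.063 ]
[0.4407 0.0582 0.063 ]
[0.4426 0.1233 0.063 ]
[0.472 0.014 0.077] [ 0.461 -0.42   0.042]
(560, 720, 3)
```

View pics/r0.png

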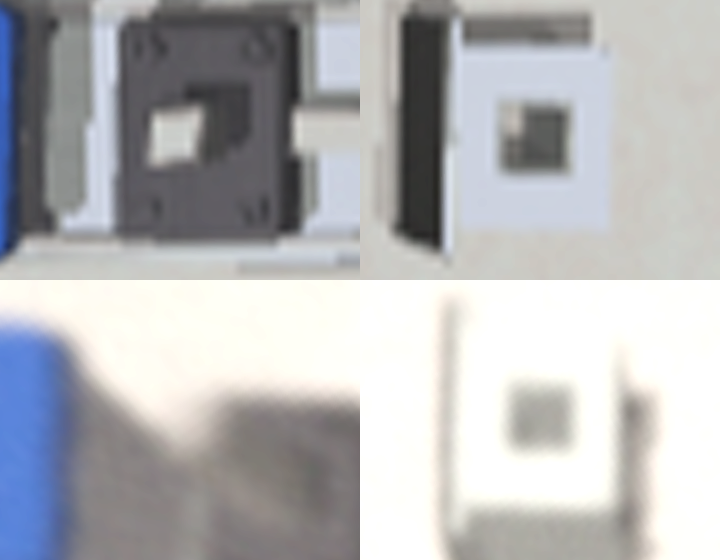

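```bash
cat >> h.py <<'E'
from scipy.spatial.transform import Rotation as R
def shift(targets,yaw_y=None):
    s=manip.state();q=R.from_quat(s["tool_rot"]);M=q.as_matrix()
    print("pos",np.round(s["tool_pos"],4),"F",np.round(s["contact_force"],1),"w",round(s["gripper_width"],4),"t",s["time_s"])
    for t in targets: print(t,"->",np.round(M.T@(np.array(t)-s["tool_pos"])*1000,1))
    if yaw_y is not None:  # desired world direction angle(deg) of tool y, pointing down
        a=np.deg2rad(yaw_y);y=np.array([np.cos(a),np.sin(a),0]);z=np.array([0,0,-1.]);x=np.cross(y,z)
        G=np.stack([x,y,z],1);print("rot",np.round(R.from_matrix(M.T@G).as_rotvec(degrees=True),2))
E
python3 -c "
from h import *
shift([(.45,.30,.25),(.4615,-.419,.25)],0)"
```

```text
pos [0.1879 0.5169 0.2483] F [ 0.7 -0.   0.2] w 0.0852 t 1.45
(0.45, 0.3, 0.25) -> [-320.4 -114.3   -1.7]
(0.4615, -0.419, 0.25) -> [-576.9 -786.1   -1.7]
rot [ 0.    0.   70.02]
```

```bash
python3 -m crank '[{"x":-320,"y":-114,"z":-2,"rz":35,"gripper":1},{"x":-320,"y":-114,"z":-2,"rz":35,"gripper":1},{"x":-320,"y":-114,"z":-2,"rz":35,"gripper":1},{"x":-320,"y":-114,"z":-2,"rz":35,"gripper":1},{"x":-320,"y":-114,"z":-2,"rz":35,"gripper":1},{"x":-577,"y":-786,"z":-2,"rz":70,"gripper":1},{"x":-577,"y":-786,"z":-2,"rz":70,"gripper":1},{"x":-577,"y":-786,"z":-2,"rz":70,"gripper":1},{"x":-577,"y":-786,"z":-2,"rz":70,"gripper":1},{"x":-577,"y":-786,"z":-2,"rz":70,"gripper":1},{"x":-577,"y":-786,"z":-2,"rz":70,"gripper":1},{"x":-577,"y":-786,"z":-2,"rz":70,"gripper":1},{"x":-577,"y":-786,"z":-2,"rz":70,"gripper":1},{"x":-577,"y":-786,"z":-2,"rz":70,"gripper":1},{"x":-577,"y":-786,"z":-2,"rz":70,"gripper":1},{"x":-577,"y":-786,"z":-2,"rz":70,"gripper":1},{"x":-577,"y":-786,"z":-2,"rz":70,"gripper":1},{"x":-577,"y":-786,"z":-2,"rz":70,"gripper":1},{"x":-577,"y":-786,"z":-2,"rz":70,"gripper":1}]' 30 | tail -c 600
python3 -c "
from h import *
shift([(.4615,-.419,.1),(.4615,-.419,.026)],0)
S=manip.get_image('scene');save(S,'s1.png')"
```

```text
pos [0.1879 0.5169 0.2483] F [ 0.7 -0.   0.2] w 0.0852 t 1.45
(0.4615, -0.419, 0.1) -> [-576.9 -786.1  148.3]
(0.4615, -0.419, 0.026) -> [-576.9 -786.1  222.3]
rot [ 0.    0.   70.02]invalid input at $[0]: expected keys x, y, z, rx, ry, rz, gripper
```

```bash
python3 -m crank '[{"x":-320,"y":-114,"z":-2,"rx":0,"ry":0,"rz":35,"gripper":1},{"x":-320,"y":-114,"z":-2,"rx":0,"ry":0,"rz":35,"gripper":1},{"x":-320,"y":-114,"z":-2,"rx":0,"ry":0,"rz":35,"gripper":1},{"x":-320,"y":-114,"z":-2,"rx":0,"ry":0,"rz":35,"gripper":1},{"x":-320,"y":-114,"z":-2,"rx":0,"ry":0,"rz":35,"gripper":1},{"x":-577,"y":-786,"z":-2,"rx":0,"ry":0,"rz":70,"gripper":1},{"x":-577,"y":-786,"z":-2,"rx":0,"ry":0,"rz":70,"gripper":1},{"x":-577,"y":-786,"z":-2,"rx":0,"ry":0,"rz":70,"gripper":1},{"x":-577,"y":-786,"z":-2,"rx":0,"ry":0,"rz":70,"gripper":1},{"x":-577,"y":-786,"z":-2,"rx":0,"ry":0,"rz":70,"gripper":1},{"x":-577,"y":-786,"z":-2,"rx":0,"ry":0,"rz":70,"gripper":1},{"x":-577,"y":-786,"z":-2,"rx":0,"ry":0,"rz":70,"gripper":1},{"x":-577,"y":-786,"z":-2,"rx":0,"ry":0,"rz":70,"gripper":1},{"x":-577,"y":-786,"z":-2,"rx":0,"ry":0,"rz":70,"gripper":1},{"x":-577,"y":-786,"z":-2,"rx":0,"ry":0,"rz":70,"gripper":1},{"x":-577,"y":-786,"z":-2,"rx":0,"ry":0,"rz":70,"gripper":1},{"x":-577,"y":-786,"z":-2,"rx":0,"ry":0,"rz":70,"gripper":1},{"x":-577,"y":-786,"z":-2,"rx":0,"ry":0,"rz":70,"gripper":1},{"x":-577,"y":-786,"z":-2,"rx":0,"ry":0,"rz":70,"gripper":1}]' 30 | tail -c 600
python3 -c "
from h import *
shift([(.4615,-.419,.1),(.4615,-.419,.026)],0)"
```

```text
time_s: 3.88
tool_pos: [0.4619, -0.4183, 0.2499]
tool_rot: [0.707, 0.707, 0.0, -0.0]
contact_force: [-0.0, -0.3, 0.4]
gripper_width: 0.0854
finger_force: 0.0
pos [ 0.4619 -0.4183  0.2499] F [-0.  -0.3  0.4] w 0.0854 t 3.875
(0.4615, -0.419, 0.1) -> [ -0.9  -0.4 149.9]
(0.4615, -0.419, 0.026) -> [ -1.   -0.4 223.9]
rot [-0.   -0.08  0.03]
```

```bash
python3 -m crank '[{"x":-1,"y":0,"z":160,"rx":0,"ry":0,"rz":0,"gripper":1},{"x":-1,"y":0,"z":160,"rx":0,"ry":0,"rz":0,"gripper":1},{"x":-1,"y":0,"z":160,"rx":0,"ry":0,"rz":0,"gripper":1},{"x":-1,"y":0,"z":195,"rx":0,"ry":0,"rz":0,"gripper":1},{"x":-1,"y":0,"z":224,"rx":0,"ry":0,"rz":0,"gripper":1},{"x":-1,"y":0,"z":224,"rx":0,"ry":0,"rz":0,"gripper":1},{"x":-1,"y":0,"z":224,"rx":0,"ry":0,"rz":0,"gripper":0},{"x":-1,"y":0,"z":224,"rx":0,"ry":0,"rz":0,"gripper":0},{"x":-1,"y":0,"z":224,"rx":0,"ry":0,"rz":0,"gripper":-0.3},{"x":-1,"y":0,"z":224,"rx":0,"ry":0,"rz":0,"gripper":-0.3},{"x":-1,"y":0,"z":224,"rx":0,"ry":0,"rz":0,"gripper":-0.3},{"x":-1,"y":0,"z":224,"rx":0,"ry":0,"rz":0,"gripper":-0.3},{"x":-1,"y":0,"z":224,"rx":0,"ry":0,"rz":0,"gripper":-0.3},{"x":-1,"y":0,"z":224,"rx":0,"ry":0,"rz":0,"gripper":-0.3}]' 40
python3 - <<'E'
from h import *
T=manip.get_image("top");S=manip.get_image("scene")
a=cv2.resize(T["frame"][205:285,330:450,::-1],None,fx=5,fy=5,interpolation=cv2.INTER_CUBIC)
b=cv2.resize(S["frame"][250:370,300:440,::-1],None,fx=5*80/120,fy=5*80/120,interpolation=cv2.INTER_CUBIC)[:,:]
b=cv2.resize(b,(200,400)) if 0 else b
o=np.hstack([a,b]);o=cv2.resize(o,(800,int(o.shape[0]*800/o.shape[1])))
cv2.imwrite("pics/g1.png",o)
E
```

```text
time_s: 5.62
tool_pos: [0.4628, -0.4209, 0.0284]
tool_rot: [0.707, 0.707, 0.0, 0.002]
contact_force: [-0.0, 0.1, 6.8]
gripper_width: 0.0456
finger_force: 42.8
```

View pics/g1.png

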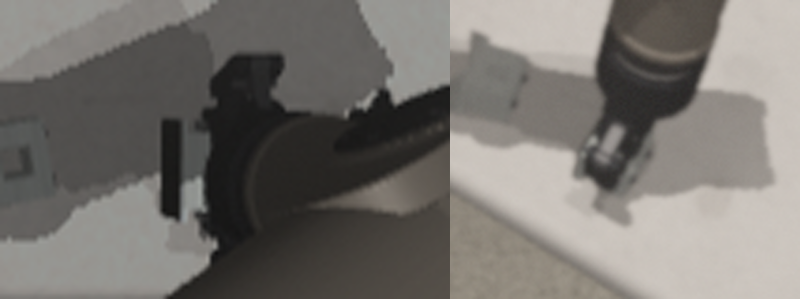

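```bash
python3 -m crank '[{"x":0,"y":0,"z":-60,"rx":0,"ry":0,"rz":0,"gripper":-0.3},{"x":0,"y":0,"z":-120,"rx":0,"ry":0,"rz":0,"gripper":-0.3},{"x":0,"y":0,"z":-195,"rx":0,"ry":0,"rz":0,"gripper":-0.3},{"x":0,"y":0,"z":-195,"rx":0,"ry":0,"rz":0,"gripper":-0.3},{"x":433,"y":10,"z":-195,"rx":0,"ry":0,"rz":0,"gripper":-0.3},{"x":433,"y":10,"z":-195,"rx":0,"ry":0,"rz":0,"gripper":-0.3},{"x":433,"y":10,"z":-195,"rx":0,"ry":0,"rz":0,"gripper":-0.3},{"x":433,"y":10,"z":-195,"rx":0,"ry":0,"rz":0,"gripper":-0.3},{"x":433,"y":10,"z":-195,"rx":0,"ry":0,"rz":0,"gripper":-0.3},{"x":433,"y":10,"z":-195,"rx":0,"ry":0,"rz":0,"gripper":-0.3},{"x":433,"y":10,"z":-195,"rx":0,"ry":0,"rz":0,"gripper":-0.3},{"x":433,"y":10,"z":-195,"rx":0,"ry":0,"rz":0,"gripper":-0.3},{"x":433,"y":10,"z":-140,"rx":0,"ry":0,"rz":0,"gripper":-0.3},{"x":433,"y":10,"z":-95,"rx":0,"ry":0,"rz":0,"gripper":-0.3},{"x":433,"y":10,"z":-95,"rx":0,"ry":0,"rz":0,"gripper":-0.3},{"x":433,"y":10,"z":-95,"rx":0,"ry":0,"rz":0,"gripper":-0.3}]'
python3 - <<'E'
from h import *
np.set_printoptions(precision=4,suppress=True)
s=manip.state();p=s["tool_pos"];print(p,R.from_quat(s["tool_rot"]).as_matrix().round(3).tolist())
T=manip.get_image("top");S=manip.get_image("scene")
z=p[2]-.0284+.042
print("plate top z",z)
a=rect(T,z,round(p[0],3),round(p[1]+.02,3),.10,.10,4)
b=rect(S,round(z,3),round(p[0],3),round(p[1]+.02,3),.10,.10,4)
cv2.imwrite("pics/h1.png",np.clip(np.hstack([a,b])*1.8,0,255).astype(np.uint8))
E
```

```text
time_s: 7.72
tool_pos: [0.4724, 0.0122, 0.1224]
tool_rot: [0.707, 0.707, 0.0, 0.001]
contact_force: [0.4, 0.3, -0.2]
gripper_width: 0.0455
finger_force: 42.3
[0.4724 0.0122 0.1224] [[0.001, 1.0, 0.002], [1.0, -0.001, -0.0], [-0.0, 0.002, -1.0]]
plate top z 0.1359509027603926
```

View pics/h1.png

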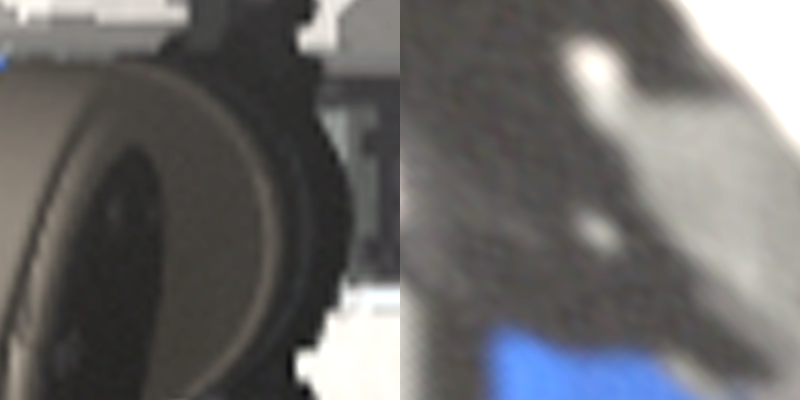

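```bash
python3 -m crank '[{"x":0.7,"y":0.5,"z":10,"rx":0,"ry":0,"rz":0,"gripper":-0.3},{"x":0.7,"y":0.5,"z":16,"rx":0,"ry":0,"rz":0,"gripper":-0.3},{"x":0.7,"y":0.5,"z":20,"rx":0,"ry":0,"rz":0,"gripper":-0.3},{"x":0.7,"y":0.5,"z":24,"rx":0,"ry":0,"rz":0,"gripper":-0.3},{"x":0.7,"y":0.5,"z":26,"rx":0,"ry":0,"rz":0,"gripper":-0.3},{"x":0.7,"y":0.5,"z":26,"rx":0,"ry":0,"rz":0,"gripper":-0.3}]' 80
```

```text
time_s: 8.57
tool_pos: [0.4722, 0.0137, 0.0952]
tool_rot: [0.707, 0.707, 0.0, 0.0]
contact_force: [1.8, 0.2, -2.6]
gripper_width: 0.0449
finger_force: 85.5
```

```bash
python3 -m crank '[{"x":0,"y":0,"z":6,"rx":0,"ry":0,"rz":0,"gripper":-0.3},{"x":0,"y":0,"z":12,"rx":0,"ry":0,"rz":0,"gripper":-0.3},{"x":0,"y":0,"z":18,"rx":0,"ry":0,"rz":0,"gripper":-0.3},{"x":0,"y":0,"z":22,"rx":0,"ry":0,"rz":0,"gripper":-0.3},{"x":0,"y":0,"z":25,"rx":0,"ry":0,"rz":0,"gripper":-0.3},{"x":0,"y":0,"z":25,"rx":0,"ry":0,"rz":0,"gripper":-0.3}]'
```

```text
time_s: 9.32
tool_pos: [0.4722, 0.0137, 0.0705]
tool_rot: [0.707, 0.707, 0.0, 0.0]
contact_force: [-0.8, 0.9, 1.1]
gripper_width: 0.0446
finger_force: 85.5
```

```bash
python3 -m crank '[{"x":0,"y":0,"z":2,"rx":0,"ry":0,"rz":0,"gripper":-0.3},{"x":0,"y":0,"z":4,"rx":0,"ry":0,"rz":0,"gripper":-0.3},{"x":0,"y":0,"z":4,"rx":0,"ry":0,"rz":0,"gripper":-0.3}]'
```

```text
time_s: 9.7
tool_pos: [0.4723, 0.0137, 0.0702]
tool_rot: [0.707, 0.707, 0.001, -0.001]
contact_force: [-10.0, 1.6, 32.8]
gripper_width: 0.0445
finger_force: 89.8
```

```bash
python3 -m crank '[{"x":0,"y":0,"z":-4,"rx":0,"ry":0,"rz":0,"gripper":-0.3},{"x":0,"y":0,"z":-4,"rx":0,"ry":0,"rz":0,"gripper":0.6},{"x":0,"y":0,"z":-4,"rx":0,"ry":0,"rz":0,"gripper":1},{"x":0,"y":0,"z":-4,"rx":0,"ry":0,"rz":0,"gripper":1},{"x":0,"y":0,"z":-4,"rx":0,"ry":0,"rz":0,"gripper":1},{"x":0,"y":0,"z":-30,"rx":0,"ry":0,"rz":0,"gripper":1},{"x":0,"y":0,"z":-80,"rx":0,"ry":0,"rz":0,"gripper":1},{"x":0,"y":0,"z":-135,"rx":0,"ry":0,"rz":0,"gripper":1},{"x":0,"y":0,"z":-135,"rx":0,"ry":0,"rz":0,"gripper":1},{"x":-240,"y":0,"z":-170,"rx":0,"ry":0,"rz":-90,"gripper":1},{"x":-240,"y":0,"z":-170,"rx":0,"ry":0,"rz":-90,"gripper":1},{"x":-240,"y":0,"z":-170,"rx":0,"ry":0,"rz":-90,"gripper":1},{"x":-240,"y":0,"z":-170,"rx":0,"ry":0,"rz":-90,"gripper":1},{"x":-240,"y":0,"z":-170,"rx":0,"ry":0,"rz":-90,"gripper":1},{"x":-240,"y":0,"z":-170,"rx":0,"ry":0,"rz":-90,"gripper":1},{"x":-240,"y":0,"z":-170,"rx":0,"ry":0,"rz":-90,"gripper":1},{"x":-240,"y":0,"z":-170,"rx":0,"ry":0,"rz":-90,"gripper":1},{"x":-240,"y":0,"z":-170,"rx":0,"ry":0,"rz":-90,"gripper":1}]'
python3 - <<'E'
from h import *
np.set_printoptions(precision=4,suppress=True)
T=manip.get_image("top");S=manip.get_image("scene")
for n in ["flat_jaw","jaw_pad","trigger_roll","grip_back"]:
    for P,N in((S,"S"),(T,"T")): print(n,N,[(np.round(r["xy"],1).tolist(),round(r["p"],2)) for r in manip.find_in(n,P)[:2]])
a=cv2.resize(T["frame"][215:275,110:280,::-1],(800,282),interpolation=cv2.INTER_CUBIC)
b=cv2.resize(S["frame"][165:265,145:285,::-1],(420,300),interpolation=cv2.INTER_CUBIC)
b=cv2.copyMakeBorder(b,0,0,0,380,cv2.BORDER_CONSTANT)
cv2.imwrite("pics/f1.png",np.clip(np.vstack([a,b])*1.4,0,255).astype(np.uint8))
shift([(.472,-.1065,.17),(.472,-.1065,.131)],90)
E
```

```text
time_s: 11.95
tool_pos: [0.4714, -0.2259, 0.2347]
tool_rot: [-0.003, 1.0, 0.001, -0.001]
contact_force: [0.3, 0.7, -0.2]
gripper_width: 0.0854
finger_force: 0.0
flat_jaw S [([204.3, 209.6], 0.84), ([239.8, 209.9], 0.47)]
flat_jaw T [([180.9, 246.1], 0.69)]
jaw_pad S [([206.1, 212.5], 0.67)]
jaw_pad T [([180.4, 246.3], 0.92), ([196.3, 182.5], 0.38)]
trigger_roll S [([240.6, 212.7], 0.67)]
trigger_roll T [([181.7, 245.2], 0.46)]
grip_back S [([234.5, 227.6], 0.67)]
grip_back T [([218.1, 244.3], 0.58), ([305.2, 185.3], 0.32)]
pos [ 0.4721 -0.2262  0.2362] F [-0.7 -0.4 -0.8] w 0.0855 t 12.45
(0.472, -0.1065, 0.17) -> [  0.1 119.7  66.2]
(0.472, -0.1065, 0.131) -> [  0.1 119.7 105.2]
rot [-0.   -0.01 -0.02]
```

View pics/f1.png

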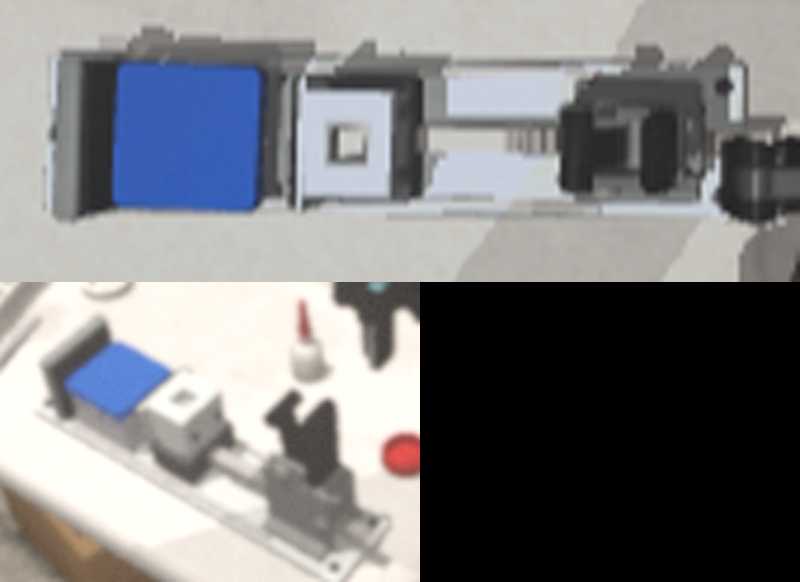

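```bash
python3 -m crank '[{"x":0,"y":60,"z":20,"rx":0,"ry":0,"rz":0,"gripper":1},{"x":0,"y":119.5,"z":30,"rx":0,"ry":0,"rz":0,"gripper":1},{"x":0,"y":119.5,"z":70,"rx":0,"ry":0,"rz":0,"gripper":1},{"x":0,"y":119.5,"z":105,"rx":0,"ry":0,"rz":0,"gripper":1},{"x":0,"y":119.5,"z":105,"rx":0,"ry":0,"rz":0,"gripper":1},{"x":0,"y":119.5,"z":105,"rx":0,"ry":0,"rz":0,"gripper":0.2},{"x":0,"y":119.5,"z":105,"rx":0,"ry":0,"rz":0,"gripper":0.2},{"x":0,"y":119.5,"z":105,"rx":0,"ry":0,"rz":0,"gripper":0.2},{"x":0,"y":119.5,"z":105,"rx":0,"ry":0,"rz":0,"gripper":0.2}]' 23
```

```text
time_s: 13.58
tool_pos: [0.4724, -0.1069, 0.1319]
tool_rot: [-0.0, 1.0, 0.0, 0.001]
contact_force: [-0.2, 0.4, -0.5]
gripper_width: 0.0515
finger_force: 0.0
```

```bash
python3 -m crank '[{"x":0,"y":-1,"z":0,"rx":0,"ry":0,"rz":0,"gripper":0.05},{"x":0,"y":-3,"z":0,"rx":0,"ry":0,"rz":0,"gripper":-0.05},{"x":0,"y":-5,"z":0,"rx":0,"ry":0,"rz":0,"gripper":-0.15},{"x":0,"y":-7,"z":0,"rx":0,"ry":0,"rz":0,"gripper":-0.25},{"x":0,"y":-8,"z":0,"rx":0,"ry":0,"rz":0,"gripper":-0.4},{"x":0,"y":-8,"z":0,"rx":0,"ry":0,"rz":0,"gripper":-0.4},{"x":0,"y":-8,"z":0,"rx":0,"ry":0,"rz":0,"gripper":-0.4},{"x":0,"y":-8,"z":0,"rx":0,"ry":0,"rz":0,"gripper":-0.4}]'
python3 - <<'E'
from h import *
S=manip.get_image("scene");save(S,"x1.png",(145,165,285,265),4)
E
```

```text
time_s: 14.58
tool_pos: [0.4724, -0.1137, 0.1319]
tool_rot: [-0.0, 1.0, 0.001, 0.0]
contact_force: [-0.9, 4.6, 6.4]
gripper_width: 0.0292
finger_force: 25.1
```

View pics/x1.png

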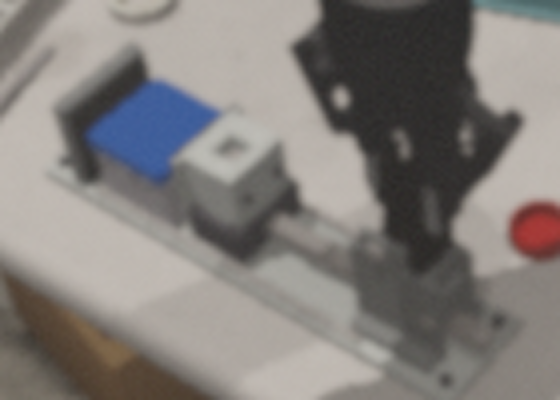

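```bash
python3 -m crank '[{"x":0,"y":3,"z":0,"rx":0,"ry":0,"rz":0,"gripper":-0.1},{"x":0,"y":6,"z":0,"rx":0,"ry":0,"rz":0,"gripper":0.1},{"x":0,"y":9,"z":0,"rx":0,"ry":0,"rz":0,"gripper":0.25},{"x":0,"y":9,"z":0,"rx":0,"ry":0,"rz":0,"gripper":0.25},{"x":0,"y":9,"z":0,"rx":0,"ry":0,"rz":0,"gripper":0.25},{"x":0,"y":9,"z":0,"rx":0,"ry":0,"rz":0,"gripper":0.25}]'
python3 -m crank '[{"x":0,"y":-1,"z":0,"rx":0,"ry":0,"rz":0,"gripper":0.05},{"x":0,"y":-2,"z":0,"rx":0,"ry":0,"rz":0,"gripper":-0.03},{"x":0,"y":-3.5,"z":0,"rx":0,"ry":0,"rz":0,"gripper":-0.1},{"x":0,"y":-4,"z":0,"rx":0,"ry":0,"rz":0,"gripper":-0.1},{"x":0,"y":-4,"z":0,"rx":0,"ry":0,"rz":0,"gripper":-0.1}]'
```

```text
time_s: 15.38
tool_pos: [0.472, -0.1061, 0.1313]
tool_rot: [0.0, 1.0, -0.0, 0.0]
contact_force: [0.3, -0.2, -0.2]
gripper_width: 0.0536
finger_force: 0.0
time_s: 16.0
tool_pos: [0.4722, -0.1092, 0.1321]
tool_rot: [-0.0, 1.0, 0.001, 0.0]
contact_force: [-1.5, 3.0, 7.2]
gripper_width: 0.0387
finger_force: 5.1
```

```bash
python3 -m crank '[{"x":0,"y":-1,"z":0,"rx":0,"ry":0,"rz":0,"gripper":-0.15},{"x":0,"y":-2,"z":0,"rx":0,"ry":0,"rz":0,"gripper":-0.2},{"x":0,"y":-2,"z":0,"rx":0,"ry":0,"rz":0,"gripper":-0.2},{"x":0,"y":-2,"z":0,"rx":0,"ry":0,"rz":0,"gripper":-0.2}]'
python3 -m crank '[{"x":0,"y":-1,"z":0,"rx":0,"ry":0,"rz":0,"gripper":-0.25},{"x":0,"y":-2,"z":0,"rx":0,"ry":0,"rz":0,"gripper":-0.4},{"x":0,"y":-2,"z":0,"rx":0,"ry":0,"rz":0,"gripper":-0.4},{"x":0,"y":-2,"z":0,"rx":0,"ry":0,"rz":0,"gripper":-0.4}]'
```

```text
time_s: 16.5
tool_pos: [0.4723, -0.1113, 0.132]
tool_rot: [-0.0, 1.0, 0.001, 0.0]
contact_force: [-2.1, 1.8, 5.7]
gripper_width: 0.0345
finger_force: 5.1
time_s: 17.0
tool_pos: [0.4724, -0.1137, 0.1324]
tool_rot: [0.0, 1.0, 0.0, 0.001]
contact_force: [-2.4, 1.7, 8.0]
gripper_width: 0.029
finger_force: 25.3
```

```bash
python3 -m crank '[{"x":0,"y":3,"z":0,"rx":0,"ry":0,"rz":0,"gripper":-0.1},{"x":0,"y":6,"z":0,"rx":0,"ry":0,"rz":0,"gripper":0.1},{"x":0,"y":8.5,"z":0,"rx":0,"ry":0,"rz":0,"gripper":0.25},{"x":0,"y":8.5,"z":0,"rx":0,"ry":0,"rz":0,"gripper":0.25},{"x":0,"y":8.5,"z":0,"rx":0,"ry":0,"rz":0,"gripper":0.25},{"x":0,"y":8.5,"z":0,"rx":0,"ry":0,"rz":0,"gripper":0.25}]'
python3 -m crank '[{"x":0,"y":-1,"z":0,"rx":0,"ry":0,"rz":0,"gripper":0.05},{"x":0,"y":-1.5,"z":0,"rx":0,"ry":0,"rz":0,"gripper":0},{"x":0,"y":-2,"z":0,"rx":0,"ry":0,"rz":0,"gripper":0},{"x":0,"y":-2,"z":0,"rx":0,"ry":0,"rz":0,"gripper":0}]'
python3 -m crank '[{"x":0,"y":-1,"z":0,"rx":0,"ry":0,"rz":0,"gripper":-0.05},{"x":0,"y":-2,"z":0,"rx":0,"ry":0,"rz":0,"gripper":-0.1},{"x":0,"y":-2,"z":0,"rx":0,"ry":0,"rz":0,"gripper":-0.1},{"x":0,"y":-2,"z":0,"rx":0,"ry":0,"rz":0,"gripper":-0.1}]'
python3 - <<'E'
from h import *
T=manip.get_image("top");S=manip.get_image("scene")
a=cv2.resize(T["frame"][215:275,110:280,::-1],(800,282),interpolation=cv2.INTER_CUBIC)
b=cv2.resize(S["frame"][165:265,145:285,::-1],(420,300),interpolation=cv2.INTER_CUBIC)
b=cv2.copyMakeBorder(b,0,0,0,380,cv2.BORDER_CONSTANT)
cv2.imwrite("pics/f2.png",np.clip(np.vstack([a,b])*1.4,0,255).astype(np.uint8))
E
```

```text
time_s: 17.75
tool_pos: [0.4721, -0.1055, 0.1313]
tool_rot: [-0.0, 1.0, -0.0, 0.0]
contact_force: [-0.5, -0.0, -0.1]
gripper_width: 0.0532
finger_force: 0.0
time_s: 18.25
tool_pos: [0.4721, -0.107, 0.1318]
tool_rot: [-0.0, 1.0, 0.0, 0.0]
contact_force: [-2.2, 0.4, 4.8]
gripper_width: 0.0428
finger_force: 6.3
time_s: 18.75
tool_pos: [0.4721, -0.1084, 0.1322]
tool_rot: [0.0, 1.0, 0.001, 0.0]
contact_force: [-3.8, 1.8, 8.7]
gripper_width: 0.0399
finger_force: 22.1
```

View pics/f2.png

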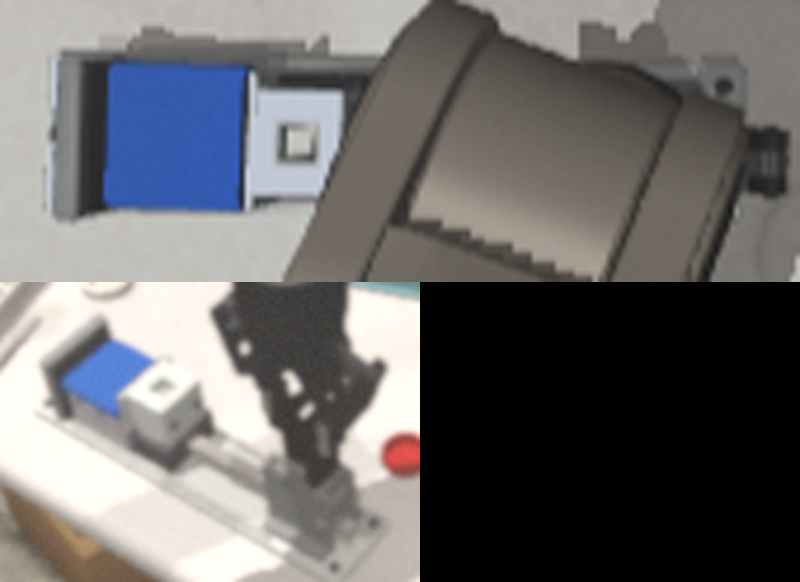

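```bash
python3 -m crank '[{"x":0,"y":0,"z":0,"rx":0,"ry":0,"rz":0,"gripper":-0.15},{"x":0,"y":0,"z":0,"rx":0,"ry":0,"rz":0,"gripper":-0.2},{"x":0,"y":0,"z":0,"rx":0,"ry":0,"rz":0,"gripper":-0.2},{"x":0,"y":0,"z":0,"rx":0,"ry":0,"rz":0,"gripper":-0.2},{"x":0,"y":0,"z":0,"rx":0,"ry":0,"rz":0,"gripper":-0.2},{"x":0,"y":0,"z":0,"rx":0,"ry":0,"rz":0,"gripper":-0.2},{"x":0,"y":0,"z":0,"rx":0,"ry":0,"rz":0,"gripper":-0.2},{"x":0,"y":0,"z":0,"rx":0,"ry":0,"rz":0,"gripper":-0.2}]' 23
```

```text
time_s: 19.85
tool_pos: [0.4721, -0.1083, 0.1323]
tool_rot: [0.0, 1.0, 0.001, 0.0]
contact_force: [-2.7, 2.3, 8.7]
gripper_width: 0.0401
finger_force: 22.1
```

```bash
python3 -c "
from workcell import manip
print(manip.finish_job())"
```

```text
the job is handed in; nothing more can be done
None
```

The flat jaw is seated on the stub and released. After two full strokes, the third stopped short with the box pinched against the end stop, and I handed the job in at about 20 s with the trigger held at a 22 N finger force (an estimated 17–24 N on the box).

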